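# Rock the pendulum angle gauge to its mark on a bent handlebar tube

## Robot

A 6-joint arm with a two-finger parallel gripper is mounted at the origin on the work surface. World frame = base frame: x ahead of the robot, y to its left, z up, the work surface at z = 0. Lengths are in m, angles in degrees, forces in N, time in s.
With the tool pointing down it reaches from about 0.325 to 0.925 m from the base axis. Payload 3.1 kg.
Tool frame: the origin (TCP) lies between the finger pads; the fingertips stand 14 mm ahead of it and the grasp point (between the pads) lies 5 mm behind it (bot.nose_length is the distance from the TCP to the fingertips, in m); z points along the fingers, y is the line along which they close (so a half turn about z gives the same grasp; the last joint's range is limited). The gripper opens to 85 mm and grips with 20 to 120 N. Pads are 22 mm wide; open, the fingers measure 114 mm over their backs; the gripper's body (76 mm by 85 mm) begins 54 mm behind the grasp point. The pads swing forward as they close: fully open they stand 13 mm farther back than shut.
Start: joints at [-72.319, 12.427, 92.441, -0, 75.132, -6.429], TCP at [0.255, -0.57, 0.245] pointing down, gripper open.
Joint ranges: [-157.48, 157.48], [-44.54, 120.13], [17.64, 146.25], [-64.5, 244.5], [7.68, 150.69], [-147.95, 147.95]. Speed limits (degrees/s): [159.86, 159.86, 180, 180, 180, 180].

## Interface

Orientations are given as a 3x3 rotation matrix whose columns are the frame's x, y, z axes.
In Python, from station import status, cams, close_job, bot gives the robot as it stands. The module is installed in compiled form; this text tells all that it offers.
- The arm moves only by the tool carry_out, never from a script. Its argument "motion" is a list that holds one entry, the list of rows, each a list of 7 numbers: the shift along the tool's x, y, z in m, then the turn, a rotation vector about the tool's x, y, z in degrees, then the finger opening in m, from 0 to 0.0854. A call has 1 to 8 rows; each row shifts and turns the commanded pose from where the row before left it, along the tool's axes as they then stand; what a row does not reach is not made up. A row lasts 1/12 s, in which the tool goes at most 41.7 mm and 7.16 degrees, less where a joint would pass 70% of its speed; a pose out of reach is approached as far as the arm can. A call with a gripper value outside its range is refused whole. The fingers move at their own pace and stop on an object; "newtons" is the grip in N (left out, the last holds). Time passes only in rows, so rows that do not move let the fingers close. It gives the time, the measured TCP pose, the force, the opening and the grip force at its end, in the units of the state.
- status.state(): the state, without advancing time (a new reading comes with each control period).
- cams.grab_frame(name): name is "scene" or "top"; returns a dict with "frame" (480x640x3 uint8, blue, green, red), "z_map" (480x640 float32, m along the optical axis (not along the pixel's ray), 0 where there is no reading), "fx", "fy", "cx", "cy" (pixels), "pose" (4x4, takes a point from camera to world coordinates). Camera axes: x right, y up, looking along -z (the intrinsics and any distortion apply to the point x, -y, -z); pixel columns grow to the right and rows downward; lengths in m; the calibration is good to about 2 mm. A picture is of the moment at which its call begins.
- close_job(): hands the job in; it is judged then, once.
The state is a dict: "time_s": time; "joints": joint angles; "qvel": joint speeds; "tau": joint torques, N m; "tool_pos": TCP position; "tcp_rot": TCP orientation; "contact_force": force on the tool from outside, world axes, zero at the start; "ft_torque": the same for the moment, N m; "opening": opening from 0.0 (shut) to 1.0 (fully open); "grip_force": force on a finger pad.
Only numpy, scipy, OpenCV 4.12 (cv2) and the standard library are available. Lean on these libraries where they do the work, as an engineer would, in place of code of your own. Each camera call takes 0.05 s, during which the arm holds its last target. There are 200 camera calls.

## Task

Pick up the pendulum angle gauge by the grip tab on top, set its flat foot lengthwise on the top of the U-bent handlebar tube standing in the wooden block, and rock it over the bend until its swinging pointer hangs still between the two prongs of the mark on its dial. Press gently: the sprung tube should sink a few millimetres but never be pushed right down to its stop. Finish while still holding the gauge there, resting on the tube, so the spot can be scribed: do not let go, and leave the other things on the bench where they are.

Things in the scene. Friction and masses are not known exactly. Their poses are not given: they have to be found in the camera images.
- gauge: Loose pendulum angle gauge, 0.22 to 0.38 kg, standing upright at the start, 176 mm tall. Steel foot 100 mm long (its y), 24 mm thick (its x), 12 mm high; above it a round aluminium dial case 112 mm across, 10 mm thick, centre 72 mm up. Origin: centre of the foot's flat underside; z up, y along the foot, x square to the dial faces. Start yaw -0.75 to 0.15 rad.
- gauge_tab (a point): Where to pinch the gauge: middle of the flat grip tab on its top, 150 mm above the foot's underside. The tab is 36 mm wide (gauge's y), 16 mm thick (gauge's x: close the fingers across this), from 128 to 176 mm above the underside. Axes as the gauge's.
- pointer (a joint): Pointer (black needle on both dial faces, hanging 50 mm from the dial's centre), rad, about the gauge's x axis: 0 = at the foot's middle, positive = tip towards the gauge's +y end. It hangs plumb: lowering the gauge's +y end by an angle makes it read plus that angle. It swings at about 3 Hz and settles in 1 to 2 s. Readable while the gauge is held.
- mark (a joint): Place of the mark on the dial, rad, same zero and direction as the pointer. The mark is a small dark steel fork of two prongs near the lower rim, on both dial faces, with a gap of about 11 mm. It is stiff and stays where it was set: 0.18 to 0.46 rad towards the gauge's +y end.
- pointer_tip (a point): Tip of the pointer, 50 mm from the dial's centre; its axes turn with the pointer, z along the needle.
- mark_gap (a point): Middle of the gap between the mark's prongs, 50 mm from the dial's centre; its axes turn with the mark, z towards the dial's centre.
- stand: Fixed wooden block, 156 mm along its y, 64 mm along its x, 30 mm high; origin centre of its underside, z up, start yaw -0.7 to 0 rad. In it, on springs, stands a bare aluminium handlebar tube, 24 mm in diameter, bent to an upside-down U: a half circle in the stand's y-z plane, outer radius 60 mm, crest 120 mm above the bench.
- bend_centre (a point): Centre of the tube's half circle, 60 mm above the bench while the tube is not pressed; moves down with the tube. Axes as the stand's. A foot lying tangent on the bend has its underside 60 mm from this point at any tilt.
- bend (a joint): How far the sprung tube is pressed straight down into the block, m: 0 = up, 0.016 = at its stop. It starts to sink at about 1.5 N and takes 0.5 N more per mm (about 9.5 N at the stop).
- lockring: Bystander: flat steel ring, 44 mm across, 10 mm high, lying on the bench between gauge and stand; origin centre of underside.
- hub: Bystander: dark steel wheel hub standing on end, 52 mm across, 70 mm high, between gauge and stand; origin centre of underside.
- spanner: Bystander: steel spanner 190 mm long lying on the yellow board at the far side; origin near its middle.
- driver: Bystander: screwdriver 200 mm long lying at the right; origin near its middle.
- oil: Bystander: white bottle, 52 mm across, 130 mm high, at the left; origin centre of underside.
- grease: Bystander: low round jar, 68 mm across, 60 mm high, on the yellow board at the far side; origin centre of underside.
- cassette: Bystander: stepped stack of steel sprocket discs, 92 mm across, 30 mm high, on the yellow board; origin centre of underside.
Not all that is in view belongs to the job. There is more than one size of the stand; the job needs the larger. What is shaped like the gauge but purple is not meant.

How it is judged (in metres and radians):
On the way, in this order (a step that is already met when the one before it is completed fails the run):
1. the gauge is held in the fingers, lifted clear of the bench (height (world z) of gauge above 0.03 m and contact force between the fingers and gauge above 2 N and contact force between gauge and stand below 0.1 N), for 0.2 s.
2. the gauge's foot is set along the bend of the tube (contact force between gauge and stand above 0.5 N and z of bend_centre in the frame of gauge between -0.064 and -0.056 m and y of bend_centre in the frame of gauge between -0.042 and 0.042 m and x of bend_centre in the frame of gauge between -0.012 and 0.012 m and angle between the x axis of gauge and the x axis of stand, either way round below 0.2 rad), for 0.2 s.
At the end, for the whole second after the job is handed in: Gauge gripped and still, foot tangent along the bend (within 0.2 rad of its plane, 12 mm sideways, 42 mm lengthwise, underside 56 to 64 mm from bend_centre, over 0.5 N), pointer still within 0.1 rad of the mark, tube sunk 1.5 to 12 mm (all of step 2 and angle between the z axis of pointer_tip and the z axis of mark_gap, either way round below 0.1 rad and velocity of joint pointer between -0.5 and 0.5 rad/s and value of joint bend between 0.0015 and 0.012 m and contact force between the fingers and gauge above 2 N and height (world z) of gauge above 0.07 m and linear speed of gauge below 0.03 m/s); the arm keeps its last pose, push and grip.
It fails at once if the sprung tube is pushed down to its stop (value of joint bend above 0.0155 m).
It fails at once if the gauge is pressed on the stand with more than 20 N (contact force between gauge and stand above 20 N).
It fails at once if another thing on the bench is shifted more than 30 mm (distance of any of lockring, hub, spanner, driver, oil, grease, cassette from where it was at the start of the episode above 0.03 m).
It also fails if it takes over 51 s, if anything falls off the work surface, if the arm or the gripper's body presses on something with over 40 N, if the wrist force passes 120 N, or if a joint passes its speed limit or range.

## Working session

There is one attempt and no reset: what is moved stays moved. The work goes in short steps, Python scripts to look and compute and a tool call to move; the robot and the scene stay as the last step left them, time stands still between calls to the robot, and variables do not carry over. Pictures are saved under pics/ and viewed, at most 10 in all, crops included, and the job is handed in when it is done.

Besides the shell and the picture viewer there is one more tool, called as name([rows], argument=value, ...), one row to a line, values as JSON. carry_out: Moves the arm, as the interface text tells. Its arguments: {"type":"object","properties":{"motion":{"type":"array","items":{"type":"array","items":{"type":"array","items":{"type":"number"}}}},"newtons":{"type":"number"}},"required":["motion"]}

```bash
mkdir -p pics
cat > h.py <<'E'
import numpy as np,cv2
from station import status,cams,close_job,bot
def grab(n):
    d=cams.grab_frame(n); np.savez('%s.npz'%n,**d); return d
def load(n): return dict(np.load('%s.npz'%n))
def pts(d):
    v,u=np.mgrid[0:480,0:640]; z=d['z_map']
    P=np.stack([(u-d['cx'])/d['fx']*z,-(v-d['cy'])/d['fy']*z,-z,np.ones_like(z)],-1)
    W=(P@d['pose'].T)[...,:3]; W[z==0]=np.nan; return W
E
python3 - <<'E'
from h import *
for n in('scene','top'):
    d=grab(n);cv2.imwrite('pics/%s0.png'%n,d['frame']);print(n,d.keys(),d['pose'].round(3).tolist(),float(d['fx']))
s=status.state();print(s)
E
```

```text
scene dict_keys(['frame', 'z_map', 'fx', 'fy', 'cx', 'cy', 'pose']) [[0.854, -0.373, 0.363, 0.915], [0.52, 0.626, -0.581, -0.572], [-0.011, 0.685, 0.729, 0.863], [0.0, 0.0, 0.0, 1.0]] 447.30945767965466
top dict_keys(['frame', 'z_map', 'fx', 'fy', 'cx', 'cy', 'pose']) [[-0.011, 0.992, -0.128, 0.39], [-1.0, -0.012, -0.007, 0.022], [-0.009, 0.128, 0.992, 1.434], [0.0, 0.0, 0.0, 1.0]] 603.2018636751246
{'time_s': 0.1, 'joints': array([-7.23183203e+01,  1.24741055e+01,  9.25216465e+01, -9.01398103e-04,
        7.51342680e+01, -6.42792219e+00]), 'qvel': array([ 0.05842257, -0.05068224, -0.1601365 , -0.03542141, -0.07026863,
       -0.09379244]), 'tau': array([-1.35094026e-03, -3.98079908e+01, -3.04969740e+01, -1.88400545e-04,
        4.24754166e-03, -1.47023411e-05]), 'tool_pos': array([ 0.25510151, -0.56976748,  0.24405923]), 'tcp_rot': array([[ 9.12764163e-01,  4.08486338e-01, -7.03730824e-04],
       [ 4.08486874e-01, -9.12761644e-01,  2.15745304e-03],
       [ 2.38951586e-04, -2.25671062e-03, -9.99997425e-01]]), 'contact_force': array([0.54481091, 0.41007238, 0.74811195]), 'ft_torque': array([-0.00267272,  0.01252562,  0.0127622 ]), 'grip_force': 0.0, 'opening': 1.0007975962240145}
```

View pics/scene0.png

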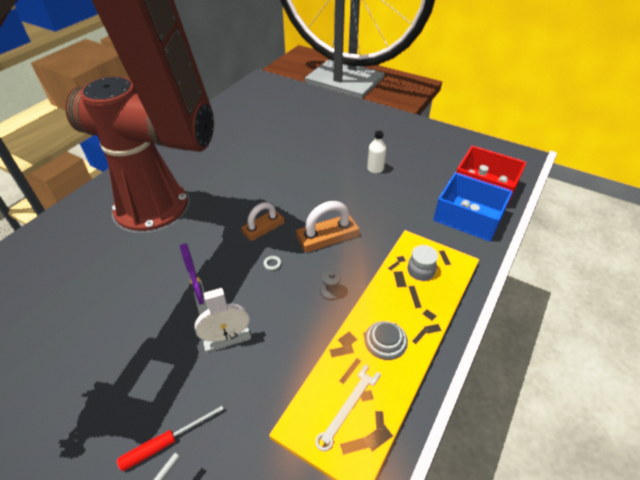

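View pics/top0.png

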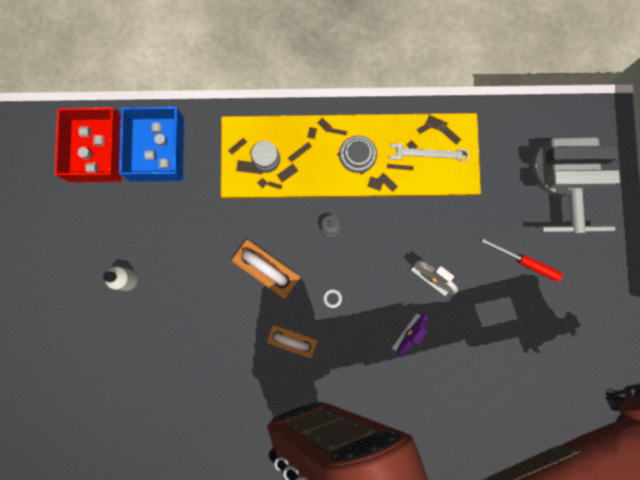

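The white gauge is at scene (222,325), top (435,278). The purple lookalike is at scene (192,270), top (411,335), and is not meant. There are two stands: scene (328,225)/top (266,267), which is larger, and scene (262,220)/top (291,341). I'll use the larger one and confirm it in a crop along with the fits.

```bash
cat > fit.py <<'E'
from h import *
def rect(p):
    (c,(w,h),a)=cv2.minAreaRect(p[:,:2].astype(np.float32)*1000); b=cv2.boxPoints((c,(w,h),a))
    e=b[1]-b[0],b[2]-b[1]; e=max(e,key=np.linalg.norm)
    if e[1]<0:e=-e
    return np.round(c,1),round(w,1),round(h,1),'yaw',round(float(np.arctan2(-e[0],e[1])),3)
E
python3 - <<'E'
from fit import *
for n,boxes in(('top',dict(gauge=(400,462,245,302),stand=(228,303,233,302),small=(262,322,320,362))),('scene',dict(gauge=(190,252,286,352),stand=(294,362,198,252),small=(240,287,200,240)))):
    W=pts(load(n))
    for k,(a,b,c,d) in boxes.items():
        p=W[c:d,a:b].reshape(-1,3);p=p[p[:,2]>.006]
        print(n,k,len(p),'zmax',np.percentile(p[:,2],99.5).round(4))
        for lo,hi in((.006,.014),(.02,.034),(.06,.09),(.09,.125),(.135,.18)):
            q=p[(p[:,2]>lo)&(p[:,2]<hi)]
            if len(q)>15: print('  ',lo,hi,len(q),rect(q),np.median(q,0).round(4))
d=load('scene')['frame'];c1=cv2.resize(d[180:360,180:370],None,fx=3.1,fy=3.1,interpolation=cv2.INTER_CUBIC)
cv2.imwrite('pics/crop1.png',c1)
E
```

```text
top gauge 880 zmax 0.1799
   0.006 0.014 188 (array([ 494.1, -240.6]), 142.1, 124.3, 'yaw', -0.029) [ 0.4839 -0.2317  0.0093]
   0.02 0.034 29 (array([ 469. , -236.1]), 57.2, 5.0, 'yaw', -0.687) [ 0.4741 -0.2307  0.0291]
   0.06 0.09 132 (array([ 472.9, -236.7]), 111.7, 12.7, 'yaw', -0.677) [ 0.4709 -0.2322  0.0761]
   0.09 0.125 211 (array([ 475.6, -237.5]), 103.7, 12.7, 'yaw', -0.653) [ 0.4817 -0.2236  0.1093]
   0.135 0.18 187 (array([ 475.4, -238.2]), 36.0, 17.0, 'yaw', -0.669) [ 0.4752 -0.2367  0.1731]
top stand 1882 zmax 0.1215
   0.006 0.014 64 (array([510.6, 151.5]), 158.5, 176.5, 'yaw', 0.026) [0.523  0.1621 0.0066]
   0.02 0.034 1162 (array([502.8, 149.5]), 157.0, 64.0, 'yaw', -0.623) [0.4999 0.1481 0.0291]
   0.06 0.09 80 (array([501.9, 148.6]), 117.4, 23.7, 'yaw', -0.626) [0.4738 0.1088 0.0827]
   0.09 0.125 458 (array([502.7, 149.4]), 100.1, 23.9, 'yaw', -0.625) [0.5004 0.1466 0.1109]
top small 991 zmax 0.0875
   0.006 0.014 54 (array([335.7,  90.8]), 138.0, 94.6, 'yaw', -0.011) [0.3555 0.0844 0.0077]
   0.02 0.034 390 (array([334.4,  89.2]), 110.1, 45.1, 'yaw', -0.343) 
[... 634 characters left out ...]
ne stand 1835 zmax 0.1208
   0.006 0.014 120 (array([474.5, 177.7]), 172.0, 147.1, 'yaw', -0.6) [0.5188 0.1227 0.0103]
   0.02 0.034 923 (array([501.2, 150.5]), 156.4, 68.6, 'yaw', -0.609) [0.5029 0.1449 0.0304]
   0.06 0.09 167 (array([504.1, 146.6]), 116.1, 21.2, 'yaw', -0.665) [0.4851 0.111  0.0756]
   0.09 0.125 353 (array([502. , 149.5]), 102.6, 24.4, 'yaw', -0.632) [0.5019 0.1428 0.1089]
scene small 860 zmax 0.086
   0.006 0.014 91 (array([306.6, 110.5]), 121.9, 131.9, 'yaw', 1.029) [0.3502 0.0771 0.0096]
   0.02 0.034 399 (array([333.6,  89.3]), 111.2, 48.6, 'yaw', -0.349) [0.3351 0.089  0.0227]
   0.06 0.09 179 (array([334.7,  88.8]), 76.5, 17.0, 'yaw', -0.366) [0.3344 0.0831 0.0761]
```

View pics/crop1.png

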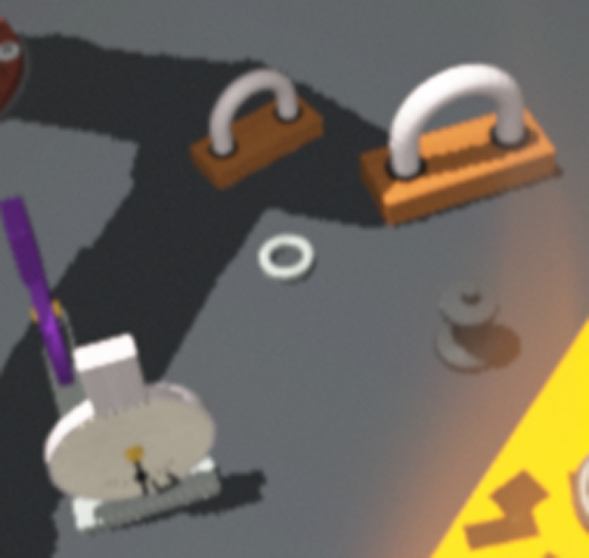

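Crop confirms: the white gauge is at crop (130,440), with its fork to the right (+y) of the needle. The larger stand is at crop (460,145), with its crest at 120 mm. Now moving above the gauge tab.

carry_out([
  [[0.0337, -0.0213, 0, 0, 0, 0, 0.085], [0.0337, -0.0213, 0, 0, 0, 0, 0.085], [0.0337, -0.0213, 0, 0, 0, 0, 0.085], [0.0337, -0.0213, 0, 0, 0, 0, 0.085], [0.0337, -0.0213, 0, 0, 0, 0, 0.085], [0.0337, -0.0213, 0, 0, 0, 0, 0.085], [0.0337, -0.0213, 0, 0, 0, 0, 0.085], [0.0337, -0.0213, 0, 0, 0, 0, 0.085]],
])

```text
time_s: 0.77
tool_pos: [0.4322, -0.3028, 0.2449]
tcp_rot: [[0.913, 0.408, -0.0], [0.408, -0.913, 0.0], [-0.0, -0.001, -1.0]]
contact_force: [1.0, -0.2, -0.9]
opening: 0.996
grip_force: 0.0
```

carry_out([
  [[0.0337, -0.0213, 0, 0, 0, 0, 0.085], [0.0337, -0.0213, 0, 0, 0, 0, 0.085], [0, 0, 0, 0, 0, -6.9, 0.085], [0, 0, 0, 0, 0, -6.9, 0.085], [0, 0, 0, 0, 0, -6.9, 0.085], [0, 0, 0, 0, 0, -6.8, 0.085], [0, 0, 0, 0, 0, 0, 0.085], [0, 0, 0, 0, 0, 0, 0.085]],
])

```text
time_s: 1.43
tool_pos: [0.4756, -0.2382, 0.2448]
tcp_rot: [[0.623, 0.782, -0.001], [0.782, -0.623, 0.001], [-0.0, -0.001, -1.0]]
contact_force: [-0.7, -0.0, -0.4]
opening: 0.996
grip_force: 0.0
```

carry_out([
  [[0, 0, 0.024, 0, 0, 0, 0.085], [0, 0, 0.024, 0, 0, 0, 0.085], [0, 0, 0.024, 0, 0, 0, 0.085], [0, 0, 0.018, 0, 0, 0, 0.085], [0, 0, 0.008, 0, 0, 0, 0.085], [0, 0, 0, 0, 0, 0, 0.05], [0, 0, 0, 0, 0, 0, 0.03], [0, 0, 0, 0, 0, 0, 0.02]],
], newtons=30)

```text
time_s: 2.1
tool_pos: [0.4769, -0.2391, 0.1488]
tcp_rot: [[0.622, 0.783, 0.002], [0.783, -0.622, -0.001], [0.0, 0.003, -1.0]]
contact_force: [-0.7, -1.1, 0.1]
opening: 0.602
grip_force: 0.0
```

carry_out([
  [[0, 0, 0, 0, 0, 0, 0.01], [0, 0, 0, 0, 0, 0, 0.005], [0, 0, 0, 0, 0, 0, 0], [0, 0, 0, 0, 0, 0, 0], [0, 0, 0, 0, 0, 0, 0], [0, 0, 0, 0, 0, 0, 0], [0, 0, 0, 0, 0, 0, 0], [0, 0, 0, 0, 0, 0, 0]],
], newtons=80)

```text
time_s: 2.77
tool_pos: [0.4765, -0.2387, 0.1487]
tcp_rot: [[0.621, 0.784, 0.001], [0.784, -0.621, -0.001], [0.0, 0.001, -1.0]]
contact_force: [-0.5, 1.2, 5.7]
opening: 0.176
grip_force: 78.8
```

carry_out([
  [[0, 0, -0.008, 0, 0, 0, 0], [0, 0, -0.018, 0, 0, 0, 0], [0, 0, -0.03, 0, 0, 0, 0], [0, 0, -0.03, 0, 0, 0, 0], [0, 0, -0.03, 0, 0, 0, 0], [0, 0, -0.03, 0, 0, 0, 0], [0, 0, -0.018, 0, 0, 0, 0], [0, 0, -0.008, 0, 0, 0, 0]],
])

```text
time_s: 3.43
tool_pos: [0.477, -0.2391, 0.3229]
tcp_rot: [[0.621, 0.784, 0.005], [0.784, -0.621, -0.003], [0.0, 0.006, -1.0]]
contact_force: [0.2, -1.1, -3.4]
opening: 0.177
grip_force: 78.4
```

carry_out([
  [[0, 0, 0, 0, 0, 0, 0], [0, 0, 0, 0, 0, 0, 0], [0, 0, 0, 0, 0, 0, 0], [0, 0, 0, 0, 0, 0, 0], [0, 0, 0, 0, 0, 0, 0], [0, 0, 0, 0, 0, 0, 0], [0, 0, 0, 0, 0, 0, 0], [0, 0, 0, 0, 0, 0, 0]],
])

```text
time_s: 4.1
tool_pos: [0.4759, -0.2383, 0.3189]
tcp_rot: [[0.621, 0.784, -0.0], [0.784, -0.621, 0.0], [-0.0, -0.001, -1.0]]
contact_force: [0.9, 0.7, -3.2]
opening: 0.17
grip_force: 78.5
```

Run:
```python
from h import *
d=grab('scene');p=(np.array([.475,-.238,.24,1])@np.linalg.inv(d['pose']).T)
u=d['cx']+d['fx']*p[0]/-p[2];v=d['cy']-d['fy']*p[1]/-p[2];print(u,v)
u,v=int(u),int(v);c=d['frame'][v-45:v+45,u-50:u+50];cv2.imwrite('pics/crop2.png',cv2.resize(c,None,fx=6,fy=6,interpolation=cv2.INTER_CUBIC))
```

```text
207.18281395963967 272.9012814120498
```

View pics/crop2.png

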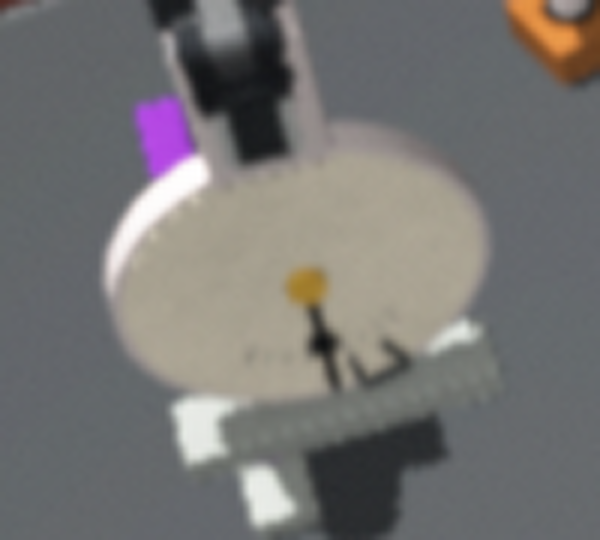

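Held at crop (240,60). The needle tip is at (335,390), the pivot at (307,286), and the fork prongs run (352,355)-(368,383) and (385,338)-(408,365). Next step is the mark angle.

Run:
```python
from h import *
d=load('scene');yaw=-.67
X=np.array([np.cos(yaw),np.sin(yaw),0]);Y=np.array([-np.sin(yaw),np.cos(yaw),0])
C=np.array([.4759,-.2383,.2422])
for k,(a,b),off in(('pivot',(307,286),.01),('tip',(335,390),.008),('p1top',(352,355),.008),('p1bot',(368,383),.008),('p2top',(385,338),.008),('p2bot',(408,365),.008)):
    u,v=157+(a+.5)/6-.5,227+(b+.5)/6-.5
    r=d['pose'][:3,:3]@[(u-d['cx'])/d['fx'],-(v-d['cy'])/d['fy'],-1];o=d['pose'][:3,3]
    t=((C+off*X-o)@X)/(r@X);q=o+t*r-C;y,z=q@Y,q[2]
    if k=='pivot':y0,z0=y,z
    print(k,round(y*1e3,1),round(z*1e3,1),'r',round(np.hypot(y-y0,z-z0)*1e3,1),'ang',round(float(np.arctan2(y-y0,-(z-z0))),3))
```

```text
pivot 0.2 6.2 r 0.0 ang 3.142
tip -0.6 -46.7 r 52.9 ang -0.014
p1top 7.2 -32.6 r 39.5 ang 0.18
p1bot 9.6 -47.9 r 54.9 ang 0.172
p2top 18.1 -29.1 r 39.6 ang 0.47
p2bot 22.8 -44.8 r 55.8 ang 0.417
```

carry_out([
  [[0, 0, 0, 0, 0, -2.6, 0], [0.014, -0.0087, 0, 0, 0, 0, 0], [0.0275, -0.0171, 0, 0, 0, 0, 0], [0.0275, -0.0171, 0, 0, 0, 0, 0], [0.0275, -0.0171, 0, 0, 0, 0, 0], [0.0275, -0.0171, 0, 0, 0, 0, 0], [0.0275, -0.0171, 0, 0, 0, 0, 0], [0.0275, -0.0171, 0, 0, 0, 0, 0]],
])

```text
time_s: 4.82
tool_pos: [0.4903, -0.0266, 0.3196]
tcp_rot: [[0.585, 0.811, 0.001], [0.811, -0.585, -0.0], [0.0, 0.001, -1.0]]
contact_force: [0.6, 0.3, -3.3]
opening: 0.175
grip_force: 78.3
```

carry_out([
  [[0.0275, -0.0171, 0, 0, 0, 0, 0], [0.0275, -0.0171, 0, 0, 0, 0, 0], [0.0275, -0.0171, 0, 0, 0, 0, 0], [0.0275, -0.0171, 0, 0, 0, 0, 0], [0.0275, -0.0171, 0, 0, 0, 0, 0], [0.0136, -0.0085, 0, 0, 0, 0, 0], [0, 0, 0, 0, 0, 0, 0], [0, 0, 0, 0, 0, 0, 0]],
])

```text
time_s: 5.48
tool_pos: [0.5023, 0.1501, 0.3193]
tcp_rot: [[0.583, 0.813, -0.0], [0.813, -0.583, -0.001], [-0.001, 0.0, -1.0]]
contact_force: [-0.3, -0.6, -2.9]
opening: 0.179
grip_force: 78.4
```

carry_out([
  [[0, 0, 0.01, 0, 0, 0, 0], [0, 0, 0.015, 0, 0, 0, 0], [0, 0, 0.01, 0, 0, 0, 0], [0, 0, 0.005, 0, 0, 0, 0], [0, 0, 0, 0, 0, 0, 0], [0, 0, 0, 0, 0, 0, 0], [0, 0, 0, 0, 0, 0, 0], [0, 0, 0, 0, 0, 0, 0]],
])

```text
time_s: 6.15
tool_pos: [0.5031, 0.1493, 0.2803]
tcp_rot: [[0.585, 0.811, 0.002], [0.811, -0.585, 0.0], [0.001, 0.001, -1.0]]
contact_force: [0.2, -0.1, -2.6]
opening: 0.178
grip_force: 78.2
```

Run:
```python
from fit import *
for n in('top','scene'):
    d=grab(n);W=pts(d);m=(abs(W[...,0]-.5025)<.12)&(abs(W[...,1]-.1495)<.12)
    p=W[m]
    for lo,hi in((.02,.033),(.15,.17),(.18,.23)):
        q=p[(p[:,2]>lo)&(p[:,2]<hi)]
        if len(q)>15: print(n,lo,hi,len(q),rect(q),np.median(q,0).round(4))
d=load('scene');p=(np.array([.5025,.1495,.16,1])@np.linalg.inv(d['pose']).T)
u=int(d['cx']+d['fx']*p[0]/-p[2]);v=int(d['cy']-d['fy']*p[1]/-p[2]);print(u,v)
cv2.imwrite('pics/crop3.png',cv2.resize(d['frame'][v-60:v+60,u-60:u+60],None,fx=5,fy=5,interpolation=cv2.INTER_CUBIC))
```

```text
top 0.02 0.033 433 (array([487.4, 128. ]), 104.1, 63.8, 'yaw', -0.623) [0.4825 0.104  0.0293]
scene 0.02 0.033 852 (array([501.4, 150.3]), 156.0, 66.6, 'yaw', -0.632) [0.5033 0.1456 0.0301]
scene 0.15 0.17 164 (array([507.3, 147.5]), 86.0, 8.9, 'yaw', -0.584) [0.5079 0.1459 0.1626]
scene 0.18 0.23 731 (array([505.9, 146.6]), 112.0, 13.1, 'yaw', -0.692) [0.5052 0.1435 0.206 ]
327 191
```

View pics/crop3.png

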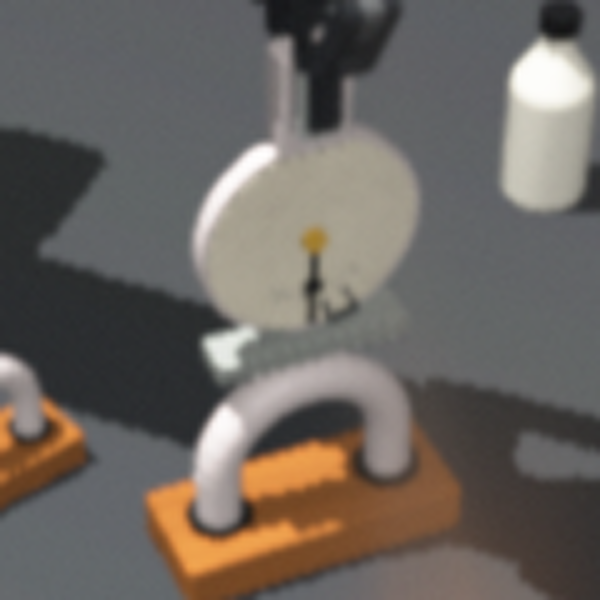

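The gauge hangs over the tube at crop (310,330), with its foot parallel to the bend and about 12 mm above the crest. Setting it down.

carry_out([
  [[0, 0, 0.004, 0, 0, 0, 0], [0, 0, 0.004, 0, 0, 0, 0], [0, 0, 0.003, 0, 0, 0, 0], [0, 0, 0.002, 0, 0, 0, 0], [0, 0, 0.002, 0, 0, 0, 0], [0, 0, 0.001, 0, 0, 0, 0], [0, 0, 0, 0, 0, 0, 0], [0, 0, 0, 0, 0, 0, 0]],
])

```text
time_s: 6.92
tool_pos: [0.5024, 0.1495, 0.2637]
tcp_rot: [[0.585, 0.811, 0.0], [0.811, -0.585, 0.0], [0.0, -0.0, -1.0]]
contact_force: [-1.7, -0.5, 0.0]
opening: 0.177
grip_force: 78.8
```

carry_out([
  [[0, 0, 0, 0, 0, 0, 0], [0, 0, 0, 0, 0, 0, 0], [0, 0, 0, 0, 0, 0, 0], [0, 0, 0, 0, 0, 0, 0]],
])

```text
time_s: 7.25
tool_pos: [0.5024, 0.1495, 0.2634]
tcp_rot: [[0.585, 0.811, 0.0], [0.811, -0.585, 0.0], [0.0, 0.0, -1.0]]
contact_force: [-1.3, 0.1, 1.1]
opening: 0.175
grip_force: 78.8
```

carry_out([
  [[0.0055, 0, 0.0001, 0, -1.5, 0, 0], [0.0055, 0, 0.0001, 0, -1.5, 0, 0], [0.0055, 0, 0.0001, 0, -1.5, 0, 0], [0.0055, 0, 0.0001, 0, -1.5, 0, 0], [0, 0, 0, 0, 0, 0, 0], [0, 0, 0, 0, 0, 0, 0], [0, 0, 0, 0, 0, 0, 0]],
])

```text
time_s: 7.83
tool_pos: [0.5163, 0.1682, 0.2622]
tcp_rot: [[0.581, 0.812, -0.059], [0.807, -0.584, -0.083], [-0.102, 0.001, -0.995]]
contact_force: [1.4, 0.7, 1.7]
opening: 0.178
grip_force: 78.9
```

```bash
cat > b.py <<'E'
from h import *
s=status.state();R=s['tcp_rot'];B=s['tool_pos']+.2087*R[:,2]
print('B',B.round(4),'tilt',np.arcsin(-R[:,2]@[.585,.811,0]).round(4),s['contact_force'].round(1))
E
python3 b.py
```

```text
B [0.504  0.1509 0.0546] tilt 0.1019 [1.4 0.7 1.7]
```

carry_out([
  [[0.0054, 0, 0.0001, 0, -1.54, 0, 0], [0.0054, 0, 0.0001, 0, -1.54, 0, 0], [0.0054, 0, 0.0001, 0, -1.54, 0, 0], [0.0054, 0, 0.0001, 0, -1.54, 0, 0], [0.0054, 0, 0.0001, 0, -1.54, 0, 0], [0.0054, 0, 0.0001, 0, -1.54, 0, 0], [0.0054, 0, 0.0001, 0, -1.54, 0, 0], [0.0054, 0, 0.0001, 0, -1.54, 0, 0]],
])

```text
time_s: 8.5
tool_pos: [0.5398, 0.2014, 0.2526]
tcp_rot: [[0.554, 0.811, -0.187], [0.769, -0.585, -0.259], [-0.319, 0.0, -0.948]]
contact_force: [-1.4, -0.2, 2.0]
opening: 0.175
grip_force: 79.0
```

carry_out([
  [[0, 0, 0, 0, 0, 0, 0], [0, 0, 0, 0, 0, 0, 0], [0, 0, 0, 0, 0, 0, 0], [0, 0, 0, 0, 0, 0, 0], [0, 0, 0, 0, 0, 0, 0], [0, 0, 0, 0, 0, 0, 0], [0, 0, 0, 0, 0, 0, 0], [0, 0, 0, 0, 0, 0, 0]],
])

```text
time_s: 9.17
tool_pos: [0.5401, 0.2018, 0.2531]
tcp_rot: [[0.556, 0.811, -0.183], [0.77, -0.585, -0.253], [-0.312, -0.0, -0.95]]
contact_force: [0.4, 4.0, 0.7]
opening: 0.176
grip_force: 79.0
```

carry_out([
  [[0, 0, 0, 0, 0, 0, 0], [0, 0, 0, 0, 0, 0, 0], [0, 0, 0, 0, 0, 0, 0], [0, 0, 0, 0, 0, 0, 0], [0, 0, 0, 0, 0, 0, 0], [0, 0, 0, 0, 0, 0, 0], [0, 0, 0, 0, 0, 0, 0], [0, 0, 0, 0, 0, 0, 0]],
])

```text
time_s: 9.83
tool_pos: [0.54, 0.2017, 0.2528]
tcp_rot: [[0.555, 0.811, -0.183], [0.77, -0.585, -0.254], [-0.314, -0.0, -0.95]]
contact_force: [2.3, 5.0, 1.3]
opening: 0.175
grip_force: 79.0
```

```bash
python3 b.py
python3 - <<'E'
from h import *
d=grab('scene');u,v=330,195
cv2.imwrite('pics/crop4.png',cv2.resize(d['frame'][v-45:v+55,u-50:u+50],None,fx=6,fy=6,interpolation=cv2.INTER_CUBIC))
E
```

```text
B [0.5018 0.1486 0.0546] tilt 0.3189 [2.3 5.  1.3]
```

View pics/crop4.png

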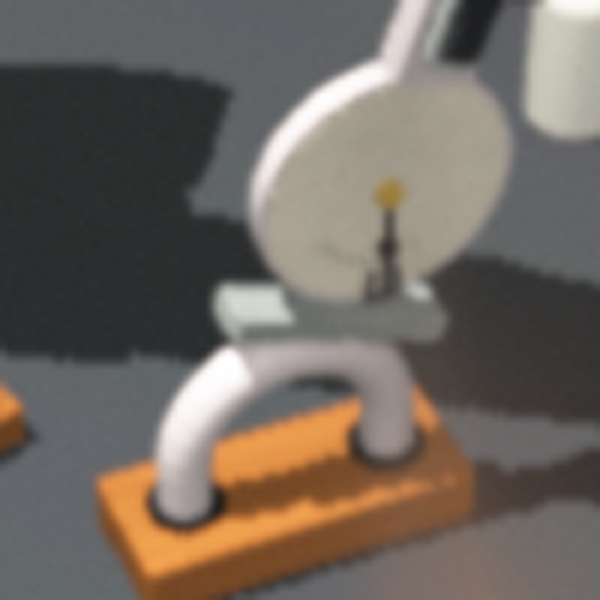

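Gauge rests tilted on the bend: pivot (390,193), needle tip about (393,298), fork around (372–412,290). I'll zoom in to check the centring.

Run:
```python
from h import *
d=load('scene')['frame'][176:208,328:362]
cv2.imwrite('pics/crop5.png',cv2.resize(d,None,fx=16,fy=16,interpolation=cv2.INTER_CUBIC))
```

```text
(no output)
```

View pics/crop5.png

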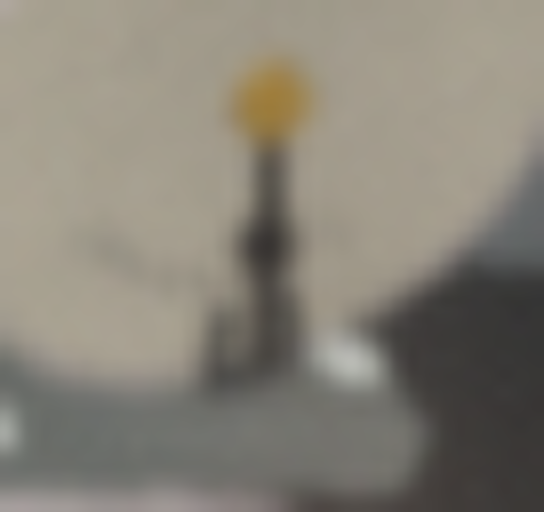

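Run:
```python
from h import *
d=load('scene');s=status.state();R=s['tcp_rot'];z=-R[:,2];X=R[:,1];Y=R[:,0]
C=s['tool_pos']-z*(.1487-.072)
for k,(a,b),off in(('pivot',(272,100),.009),('needlemid',(266,245),.008),('needle',(268,345),.008),('p1',(217,345),.008),('p1bot',(212,375),.008),('p2',(293,335),.008)):
    u,v=328+(a+.5)/16-.5,176+(b+.5)/16-.5
    r=d['pose'][:3,:3]@[(u-d['cx'])/d['fx'],-(v-d['cy'])/d['fy'],-1];o=d['pose'][:3,3]
    t=((C+off*X-o)@X)/(r@X);q=o+t*r-C;y,zz=q@Y,q@z
    if k=='pivot':y0,z0=y,zz
    print(k,round(y*1e3,1),round(zz*1e3,1),'ang',round(float(np.arctan2(y-y0,-(zz-z0))),3))
```

```text
pivot -2.8 4.5 ang 3.142
needlemid 6.9 -22.9 ang 0.341
needle 14.4 -41.9 ang 0.355
p1 5.1 -41.8 ang 0.17
p1bot 6.3 -47.6 ang 0.174
p2 18.3 -40.1 ang 0.442
```

carry_out([
  [[-0.0018, 0, 0, 0, 0.5, 0, 0], [-0.0018, 0, 0, 0, 0.5, 0, 0], [0, 0, 0, 0, 0, 0, 0], [0, 0, 0, 0, 0, 0, 0], [0, 0, 0, 0, 0, 0, 0], [0, 0, 0, 0, 0, 0, 0], [0, 0, 0, 0, 0, 0, 0], [0, 0, 0, 0, 0, 0, 0]],
])

```text
time_s: 10.55
tool_pos: [0.538, 0.1982, 0.2538]
tcp_rot: [[0.558, 0.811, -0.174], [0.774, -0.585, -0.243], [-0.299, 0.001, -0.954]]
contact_force: [1.5, 1.5, 1.8]
opening: 0.179
grip_force: 79.2
```

carry_out([
  [[0, 0, 0, 0, 0, 0, 0], [0, 0, 0, 0, 0, 0, 0], [0, 0, 0, 0, 0, 0, 0], [0, 0, 0, 0, 0, 0, 0], [0, 0, 0, 0, 0, 0, 0], [0, 0, 0, 0, 0, 0, 0], [0, 0, 0, 0, 0, 0, 0], [0, 0, 0, 0, 0, 0, 0]],
])

```text
time_s: 11.22
tool_pos: [0.5379, 0.1984, 0.2539]
tcp_rot: [[0.558, 0.811, -0.174], [0.774, -0.585, -0.242], [-0.298, 0.0, -0.955]]
contact_force: [1.1, 0.8, 0.7]
opening: 0.178
grip_force: 79.2
```

carry_out([
  [[0, 0, 0, 0, 0, 0, 0], [0, 0, 0, 0, 0, 0, 0], [0, 0, 0, 0, 0, 0, 0], [0, 0, 0, 0, 0, 0, 0], [0, 0, 0, 0, 0, 0, 0], [0, 0, 0, 0, 0, 0, 0], [0, 0, 0, 0, 0, 0, 0], [0, 0, 0, 0, 0, 0, 0]],
])

```text
time_s: 11.88
tool_pos: [0.5379, 0.1985, 0.2539]
tcp_rot: [[0.558, 0.811, -0.174], [0.774, -0.585, -0.242], [-0.298, 0.0, -0.955]]
contact_force: [1.6, 0.2, 1.2]
opening: 0.176
grip_force: 79.1
```

```bash
python3 b.py
python3 - <<'E'
from h import *
d=grab('scene')
a=cv2.resize(d['frame'][176:208,328:362],None,fx=11,fy=11,interpolation=cv2.INTER_CUBIC);b=cv2.resize(d['frame'][150:250,280:380],(352,352),interpolation=cv2.INTER_CUBIC)
cv2.imwrite('pics/crop6.png',np.hstack([a,b]))
W=pts(d)
# foot underside tilt vs tool: side face of foot plane points in gauge frame
s=status.state();R=s['tcp_rot'];q=(W.reshape(-1,3)-s['tool_pos'])@np.stack([R[:,1],R[:,0],-R[:,2]],1)
m=(abs(q[:,1])<.06)&(abs(q[:,0])<.02)&(q[:,2]>-.16)&(q[:,2]<-.12);q=q[m]
f=q[(q[:,0]>.009)&(q[:,2]<-.138)]
for lo in np.arange(-.05,.05,.02):
    g=q[(q[:,1]>lo)&(q[:,1]<lo+.02)&(q[:,0]>.0105)]
    if len(g):print(round(lo,2),len(g),'x',np.median(g[:,0]).round(4),'z',np.percentile(g[:,2],[5,95]).round(4))
E
```

```text
B [0.5016 0.148  0.0547] tilt 0.3025 [1.6 0.2 1.2]
-0.05 15 x 0.0117 z [-0.1446 -0.1346]
-0.03 9 x 0.0112 z [-0.1452 -0.1356]
-0.01 11 x 0.0113 z [-0.1528 -0.1364]
0.01 12 x 0.0115 z [-0.1512 -0.137 ]
0.03 10 x 0.0114 z [-0.1451 -0.1382]
```

View pics/crop6.png

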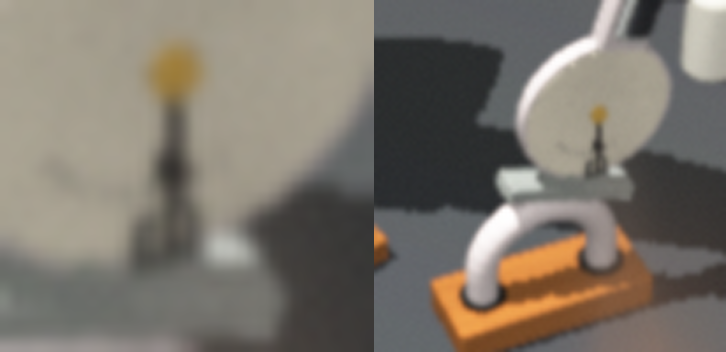

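The needle (column 170) hangs between the prongs (142 and 193), and the gauge is gripped and resting on the bend, which has sunk about 5 mm. Handing in.

```bash
python3 -c "
from h import *
print(close_job())"
```

```text
the job is handed in; nothing more can be done
None
```

I handed the job in with the gauge still gripped and resting on the larger tube, tilted about 0.30 rad; the pointer hung between the mark's prongs and the tube was sunk about 5 mm by my estimate. The hand-in returned no verdict.

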